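# Put the ring away and close the tins with their own lids

### The arm

A 6-joint arm with a two-finger parallel gripper is mounted at the origin on the work surface. World frame = base frame: x ahead of the robot, y to its left, z up, the work surface at z = 0. Lengths are in m, angles in rad, forces in N, time in s.
With the tool pointing down it reaches from about 0.35 to 0.975 m from the base axis. Payload 4.9 kg.
Tool frame: the origin (TCP) lies at the very end of the fingers, on their centre line; the grasp point (between the pads) lies 19 mm behind it; x points along the fingers, y is the direction in which the jaws open and shut, and the axes are right-handed (so a half turn about x gives the same grasp; the last joint's range is limited). The gripper opens to 85 mm and grips with 20 to 120 N. Pads are 22 mm wide; open, the fingers measure 114 mm over their backs; the gripper's body (76 mm by 85 mm) begins 54 mm behind the grasp point. The pads swing forward as they close: fully open they stand 13 mm farther back than shut.
Start: joints at [1.136, 0.053, 1.613, -0, 1.476, -0.119], TCP at [0.194, 0.594, 0.206] pointing down, gripper open.
Joint ranges: [-3.01, 3.01], [-1.01, 2.22], [0.06, 2.58], [-1.02, 4.17], [0.09, 2.62], [-3.14, 3.14]. Speed limits (rad/s): [2.57, 2.57, 3.14, 3.14, 3.14, 3.14].

### API

Orientations are given as a rotation vector (axis times angle).
In Python, from station import ctrl, get_image, calibration, finish_job, search_frame, cut_out, mark_of gives the robot as it stands. The module is installed in compiled form; this text tells all that it offers.
- The arm moves only by the tool arm_command, never from a script. Its argument "plan" is a list that holds one entry, the list of rows, each a list of 7 numbers: the shift along the tool's x, y, z in m, then the turn, a rotation vector about the tool's x, y, z in degrees, then the finger opening in m, from 0 to 0.0854. A call has 1 to 20 rows; each row shifts and turns the pose as measured when the row begins, along the tool's axes as they then stand; what a row does not reach is not made up. A row lasts 1/12 s, in which the tool goes at most 41.7 mm and 7.16 degrees, less where a joint would pass 70% of its speed; a pose out of reach is approached as far as the arm can. A call with a gripper value outside its range is refused whole. The fingers move at their own pace and stop on an object; "squeeze" is the grip in N (left out, the last holds). Time passes only in rows, so rows that do not move let the fingers close. It gives the time, the measured TCP pose, the force and the opening at its end, in the units of the state.
- ctrl.get_obs(): the state, without advancing time (a new reading comes with each control period).
- get_image(name): name is "scene" or "side" or "wrist"; returns the picture (420x560x3 uint8, red, green, blue); there is no depth.
- calibration(name): a dict with "fx", "fy", "cx", "cy" (pixels), "cam_to_world" (4x4, takes a point from camera to world coordinates); the wrist camera has in their place "hand_eye" (4x4, takes a point from camera to tool coordinates, whose origin is the TCP and whose axes are the tool frame's). Camera axes: x right, y down, z forward; pixel columns grow to the right and rows downward; lengths in m; the calibration is good to about 2 mm. A picture is of the moment at which its call begins: read the wrist's pose just before it. calibration takes no time and is no camera call.
- finish_job(): hands the job in, once; it reports no verdict.
Trained networks look in the newest picture that a camera, given by its name, has taken for a name from the list of things; names that differ only in an ending like _2 or _b are one class to them, and where a whole thing is asked for, a point or a joint stands for the part that bears it (a point fixed in the world has none). Each returns a list of dicts, best first, with "conf" (0 to 1); they miss things now and then, are a little off and sometimes report something else, mostly with a low value. They report only what shows in the picture. A call takes as long as a camera call. They do not tell look-alikes from the thing itself.
- search_frame(camera, thing): "at" ([x, y, z] in m, in the coordinates of the camera as it stood for that picture, good to about 4 mm: the middle of the surface that is visible of it).
- cut_out(camera, thing): "mask" (420x560 bool, what is visible of it).
- mark_of(camera, thing): "at" ([x, y, z] in m, in the coordinates of the camera as it stood for that picture, good to about 4 mm: a listed point, or the origin of a listed thing).
The state is a dict: "t": time; "q": joint angles; "dq": joint speeds; "effort": joint torques, N m; "tool_pos": TCP position; "tool_rot": TCP orientation; "contact_force": force on the tool from outside, world axes, zero at the start; "wrist_torque": the same for the moment, N m; "opening": finger opening in m.
Only numpy, scipy, OpenCV 4.12 (cv2) and the standard library are available. Lean on these libraries where they do the work, as an engineer would, in place of code of your own. Each camera call takes 0.05 s, during which the arm holds its last target. There are 200 camera calls.

### The job

Put the gold signet ring away in the wider, felt-lined open tin, and then close both open tins, each with the loose lid that fits it, pushed fully home and level. One of the three loose lids fits neither tin: leave it, and everything else on the bench, where it lies, and keep the tins upright on the bench so that nothing spills.

Things in the scene. Friction and masses are not known exactly. Their poses are not given: they have to be found in the camera images.
- signet_ring: Gold finger ring lying flat on its side on the mat, its hole upright. Band 22 mm outside diameter, 18 mm inside, 9 mm high; the engraved flat face stands out to 14.5 mm from the centre along +x. Origin: centre of the hole at the underside; z up. 16 g; pinch it across the band along y (22 mm).
- wide_tin: The wider open aluminium tin, round, lined with blue felt and empty; loose on the mat, standing upright. 61 mm outside diameter, 57 mm inside, 24 mm high to the rim, felt floor 4 mm above the mat. Origin: centre of the underside; z up. About 90 g.
- small_tin: The smaller open aluminium tin, round, full of brass findings nearly to the brim; loose on the mat, standing upright. 40 mm outside diameter, 24 mm high to the rim. Origin: centre of the underside; z up. About 80 g.
- wide_lid: Loose round slip-on aluminium lid, knurled edge, lying right way up (open side down) on the mat. 68 mm outside diameter, 12 mm high; skirt 2 mm thick, 10 mm deep, 64 mm inside diameter. Slips over the wide tin with 1.5 mm play all round; home, its origin is 14 mm above the tin's. About 30 g. Origin: centre of the underside (skirt's lower edge); z up through the top.
- small_lid: Loose round slip-on aluminium lid, knurled edge, lying right way up (open side down) on the mat. 47 mm outside diameter, 12 mm high; skirt 2 mm thick, 10 mm deep, 43 mm inside diameter. Slips over the small tin with 1.5 mm play all round; home, its origin is 14 mm above the tin's. About 16 g. Origin: centre of the underside (skirt's lower edge); z up through the top.
- spare_lid: Loose round slip-on aluminium lid, knurled edge, lying right way up (open side down) on the mat. 57 mm outside diameter, 12 mm high; skirt 2 mm thick, 10 mm deep, 53 mm inside diameter. A stray that fits neither open tin: stays where it lies. About 22 g. Origin: centre of the underside (skirt's lower edge); z up through the top.
- closed_tin: Bystander: a 57 mm wide, 26 mm high aluminium tin already closed, with a red dot on its lid. Origin: centre of the underside.
- loupe: Bystander: black eye loupe, a stubby cone 36 mm wide and 21 mm high, standing on its wide end. Origin: centre of the underside.
- pliers: Bystander: small pliers with blue handles, 140 mm long, 11 mm high, lying to the robot's left. Origin: at the pivot, underside; jaws to +x.
- caliper: Bystander: digital caliper with a blue body, 225 mm long, 14 mm high, lying to the robot's right. Origin: middle of the beam, underside; beam along x.
- ring_clamp: Bystander: wooden ring clamp with a brass band, 150 mm long, 25 mm high, lying beyond the mat. Origin: near the middle, underside; long axis x.
- hammer: Bystander: hammer, 230 mm long, lying at the robot's far right. Origin: underside, near the middle; handle to -x.
Not all that is in view belongs to the job. Leave any purple or turquoise look-alike of the wide_tin alone.

How it is judged:
On the way:
1. the signet ring lies inside the wide tin (horizontal distance between signet_ring and wide_tin below 0.023 m and z of signet_ring in the frame of wide_tin between 0 and 0.017 m), for 0.2 s.
At the end, for the whole second after the job is handed in: Ring in the wide tin (centres within 23 mm, undersides within 17 mm). Each tin's own lid on it: lid's origin 11.5 to 16.5 mm above the tin's (home: 14 mm), centred within 4 mm, right way up, level within 0.06 rad. Tins upright (0.06 rad) on the bench (height within 4 mm); all at rest (all of step 1 and z of wide_lid in the frame of wide_tin between 0.0115 and 0.0165 m and horizontal distance between wide_lid and wide_tin below 0.004 m and angle between each of wide_lid, wide_tin, small_lid, small_tin's own z axis and vertical below 0.06 rad and height (world z) of wide_tin between -0.004 and 0.004 m and linear speed of each of wide_lid, wide_tin, small_lid, small_tin, signet_ring below 0.02 m/s and z of small_lid in the frame of small_tin between 0.0115 and 0.0165 m and horizontal distance between small_lid and small_tin below 0.004 m and height (world z) of small_tin between -0.004 and 0.004 m); the robot touches nothing.
It fails at once if the loose lid that fits neither open tin is moved by more than 30 mm (distance of spare_lid from where it was at the start of the episode above 0.03 m).
It fails at once if another bystander (closed tin, loupe, pliers, caliper, ring clamp, hammer) is moved by more than 30 mm (distance of any of closed_tin, loupe, pliers, caliper, ring_clamp, hammer from where it was at the start of the episode above 0.03 m).
It fails at once if an open tin is tipped by more than 0.35 rad (angle between any of wide_tin, small_tin's own z axis and vertical above 0.35 rad).
It also fails if it takes over 69 s, if anything falls off the work surface, if the arm or the gripper's body presses on something with over 40 N, if the wrist force passes 120 N, or if a joint passes its speed limit or range.

## Working session

There is one attempt and no reset: what is moved stays moved. The work goes in short steps, Python scripts to look and compute and a tool call to move; the robot and the scene stay as the last step left them, time stands still between calls to the robot, and variables do not carry over. Pictures are saved under pics/ and viewed, about 8 in all and at most 12, crops included, and the job is handed in when it is done.

Besides the shell and the picture viewer there is one more tool, called after "Request:" in YAML: its name, and indented under it one key for each argument. arm_command: Moves the arm, as the interface text tells. Its arguments: {"type":"object","properties":{"plan":{"type":"array","items":{"type":"array","items":{"type":"array","items":{"type":"number"}}}},"squeeze":{"type":"number"}},"required":["plan"]}

```bash
mkdir -p pics
cat > h.py <<'E'
import numpy as np, cv2
from scipy.spatial.transform import Rotation as R
from station import *
def T(cam):
    c=calibration(cam)
    if 'cam_to_world' in c: return c,np.array(c['cam_to_world'])
    o=ctrl.get_obs(); M=np.eye(4); M[:3,:3]=R.from_rotvec(o['tool_rot']).as_matrix(); M[:3,3]=o['tool_pos']
    return c,M@np.array(c['hand_eye'])
def W(M,p): return (M@np.r_[p,1])[:3]
def ray(c,M,u,v,z):
    d=M[:3,:3]@np.array([(u-c['cx'])/c['fx'],(v-c['cy'])/c['fy'],1]); o=M[:3,3]
    return o+d*(z-o[2])/d[2]
def proj(c,M,p):
    q=np.linalg.inv(M)@np.r_[p,1]; return q[0]/q[2]*c['fx']+c['cx'],q[1]/q[2]*c['fy']+c['cy']
def snap(cam,name):
    c,M=T(cam); im=get_image(cam); cv2.imwrite('pics/%s.png'%name,im[:,:,::-1]); return c,M,im
E
python3 - <<'E'
from h import *
np.set_printoptions(precision=3,suppress=True)
ims=[]
for cam in ['scene','wrist']:
    c,M,im=snap(cam,cam+'0'); print(cam,M[:3,3],c['fx'])
    for t in ['signet_ring','wide_tin','small_tin','wide_lid','small_lid','spare_lid','closed_tin','loupe']:
        for d in mark_of(cam,t)[:3]:
            p=W(M,d['at']); print(cam,t,round(d['conf'],2),p,np.round(proj(c,M,p)))
o=ctrl.get_obs(); print(o['t'],o['tool_pos'],R.from_rotvec(o['tool_rot']).as_matrix())
print(calibration('wrist')['hand_eye'])
E
```

```text
scene [1.17  0.213 1.   ] 395.1166914919147
scene signet_ring 0.57 [0.639 0.107 0.002] [331. 263.]
scene wide_tin 0.91 [0.474 0.365 0.001] [436. 253.]
scene wide_tin 0.9 [ 0.383  0.349 -0.002] [438. 228.]
scene wide_tin 0.81 [0.375 0.251 0.   ] [407. 213.]
scene small_tin 0.45 [ 0.615  0.267 -0.   ] [388. 280.]
scene wide_lid 0.77 [0.48  0.116 0.004] [354. 222.]
scene small_lid 0.72 [ 0.637  0.105 -0.   ] [331. 263.]
scene small_lid 0.54 [ 0.455 -0.254 -0.003] [251. 176.]
scene spare_lid 0.82 [ 0.629 -0.271 -0.001] [219. 212.]
scene closed_tin 0.54 [ 0.445 -0.092  0.001] [297. 190.]
scene loupe 0.59 [ 0.652 -0.123 -0.   ] [258. 236.]
wrist [0.123 0.617 0.373] 330.482581436796
0.9 [0.194 0.594 0.206] [[ 0.     0.311  0.951]
 [ 0.     0.951 -0.311]
 [-1.     0.     0.   ]]
[[-0.    -0.287  0.958 -0.167]
 [ 1.    -0.     0.    -0.   ]
 [ 0.     0.958  0.287 -0.074]
 [ 0.     0.     0.     1.   ]]
```

View pics/scene0.png

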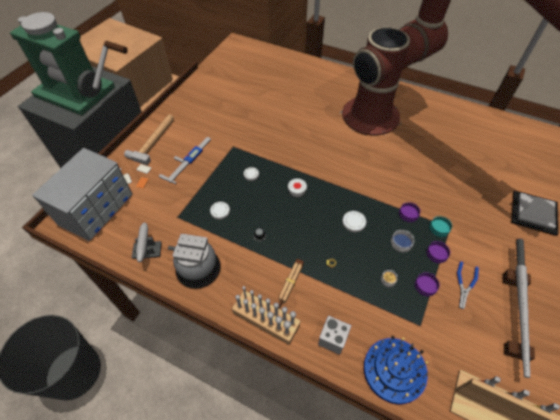

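The scene picture shows these things:
- Real blue-felt wide tin near (403,240), which the network missed. Purple and turquoise look-alikes stand around it.
- Small tin (390,278) and ring (331,263).
- Wide lid (354,221), small lid (251,173) and spare lid (220,210).

Run:
```python
from h import *
np.set_printoptions(precision=3,suppress=True)
c,M=T('scene')
for n,u,v,z in [('wtin',403,240,.015),('stin',389.5,278,.022),('ring',331.5,262.5,.005),('wlid',354.5,221,.012),('slid',251.5,173,.012),('spare',220,210,.012),('closed',297.5,186.5,.026),('p1',410,211.5,.015),('p2',438.5,252.5,.015),('p3',428,285,.015),('turq',441,228,.015),('loupe',259.5,233,.02)]:
    print(n,ray(c,M,u,v,z))
```

```text
wtin [0.484 0.265 0.015]
stin [0.622 0.267 0.022]
ring [0.639 0.106 0.005]
wlid [0.482 0.116 0.012]
slid [ 0.454 -0.253  0.012]
spare [ 0.628 -0.267  0.012]
closed [ 0.449 -0.089  0.026]
p1 [0.376 0.255 0.015]
p2 [0.479 0.367 0.015]
p3 [0.591 0.366 0.015]
turq [0.394 0.354 0.015]
loupe [ 0.651 -0.117  0.02 ]
```

Request:
arm_command:
  plan:
    - [[0, 0, 0, -6.1, 0, 0, 0.085], [0, 0, 0, -6.1, 0, 0, 0.085], [0, 0, 0, -6, 0, 0, 0.085]]

```text
t: 1.15
tool_pos: [0.1941, 0.5941, 0.2063]
tool_rot: [-0.011, 1.571, 0.011]
contact_force: [-0.1, 0.2, -0.5]
opening: 0.0851
```

Request:
arm_command:
  plan:
    - [[0, -0.0274, 0.0242, -0.3, 0, 0, 0.085], [0, -0.0274, 0.0242, -0.3, 0, 0, 0.085], [0, -0.0274, 0.0242, -0.1, 0, 0, 0.085], [0, -0.0274, 0.0242, 0, 0, 0, 0.085], [0, -0.0274, 0.0242, 0, 0, 0, 0.085], [0, -0.0274, 0.0242, 0, 0, 0, 0.085], [0, -0.0274, 0.0242, 0, 0, 0, 0.085], [0, -0.0274, 0.0242, 0, 0, 0, 0.085], [0, -0.0274, 0.0242, 0, 0, 0, 0.085], [0, -0.0274, 0.0242, 0, 0, 0, 0.085], [0, -0.0274, 0.0242, 0, 0, 0, 0.085], [0, -0.0274, 0.0242, 0, 0, 0, 0.085], [0, 0, 0, 0, 0, 0, 0.085]]

```text
t: 2.23
tool_pos: [0.5064, 0.2622, 0.2073]
tool_rot: [-0.028, 1.566, 0.034]
contact_force: [-0.3, 0.1, 0.6]
opening: 0.0848
```

Run:
```python
from h import *
np.set_printoptions(precision=3,suppress=True)
c,M,im=snap('wrist','w1')
for t in ['wide_tin','small_tin','wide_lid','signet_ring']:
    for d in mark_of('wrist',t)[:4]:
        p=W(M,d['at']); print(t,round(d['conf'],2),p,np.round(proj(c,M,p)))
```

```text
wide_tin 0.91 [0.474 0.368 0.   ] [375. 148.]
wide_tin 0.84 [0.386 0.353 0.   ] [371.  63.]
wide_tin 0.83 [ 0.587  0.366 -0.002] [361. 240.]
wide_tin 0.57 [ 0.485  0.265 -0.001] [282. 154.]
small_tin 0.86 [ 0.611  0.266 -0.002] [279. 255.]
wide_lid 0.95 [ 0.48   0.111 -0.003] [146. 145.]
signet_ring 0.57 [ 0.48  0.11 -0.  ] [144. 144.]
signet_ring 0.51 [ 0.638  0.105 -0.003] [151. 270.]
```

View pics/w1.png

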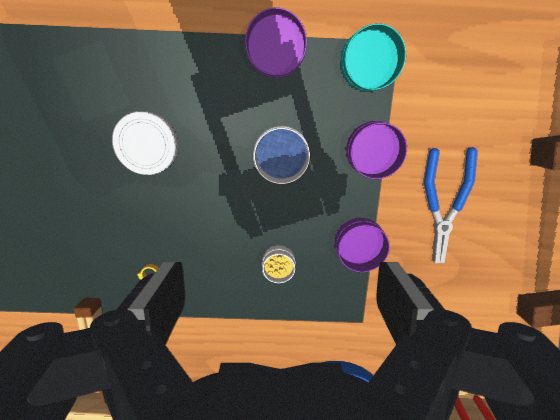

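Request:
arm_command:
  plan:
    - [[0.0194, -0.0312, 0.0128, 0.6, 0, 0, 0.06], [0.0194, -0.0312, 0.0128, 0.6, 0, 0, 0.06], [0.0194, -0.0312, 0.0128, 0.6, 0, 0, 0.06], [0.0194, -0.0312, 0.0128, 0.5, 0, 0, 0.06], [0.0194, -0.0312, 0.0128, 0, 0, 0, 0.06], [0, 0, 0, 0, 0, 0, 0.06], [0, 0, 0, 0, 0, 0, 0.06]]

```text
t: 3.07
tool_pos: [0.5711, 0.1215, 0.109]
tool_rot: [-0.012, 1.561, 0.03]
contact_force: [-0.3, -0.0, 0.1]
opening: 0.0603
```

Run:
```python
from h import *
np.set_printoptions(precision=3,suppress=True)
c,M,im=snap('wrist','w2')
for d in mark_of('wrist','signet_ring')[:2]:
    p=W(M,d['at']); print(round(d['conf'],2),p,np.round(proj(c,M,p)))
m=cut_out('wrist','signet_ring')
# pixels -> mat plane at mid height, gold filter
hsv=cv2.cvtColor(im,cv2.COLOR_RGB2HSV)
for d in m[:1]:
    v,u=np.nonzero(d['mask']); print(d['conf'],len(u),u.mean(),v.mean())
    cv2.imwrite('pics/w2c.png',cv2.resize(im[int(v.mean())-50:int(v.mean())+50,int(u.mean())-65:int(u.mean())+65,::-1],None,fx=6,fy=6,interpolation=3))
    P=np.array([ray(c,M,a,b,.009)[:2] for a,b in zip(u,v)])
    k=cv2.minEnclosingCircle(P.astype(np.float32)); print('bb',P.min(0),P.max(0),k,np.round([u.min(),v.min(),u.max(),v.max()]))
    q=P-P.mean(0); w,V=np.linalg.eigh(q.T@q); a=V[:,1]; t=q@a; s=q@V[:,0]; print('axis',np.degrees(np.arctan2(a[1],a[0])),t.min(),t.max(),s.min(),s.max(),P.mean(0))
```

```text
0.75 [ 0.638  0.105 -0.   ] [259. 264.]
0.61 384 257.4192708333333 267.8619791666667
bb [0.624 0.092] [0.648 0.117] ((0.6371922492980957, 0.10508328676223755), 0.014080909080803394) [244 255 272 279]
axis 139.26741338252285 -0.013512777295176606 0.014392598508208376 -0.01246586412465612 0.010816399042078612 [0.637 0.104]
```

View pics/w2c.png

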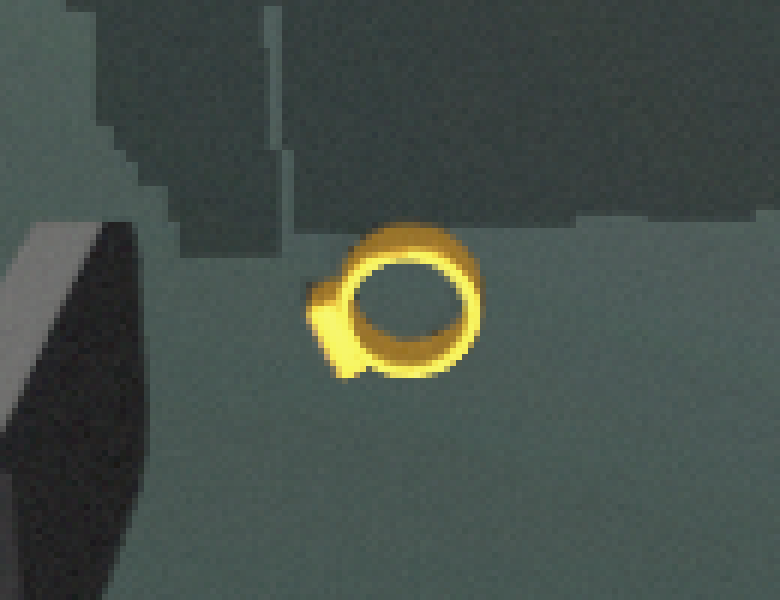

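The crop shows the ring at wrist pixel (260,269) with its face toward lower left, about -67° from world x. The jaws therefore need to lie at about 23°.

Run:
```python
from h import *
np.set_printoptions(precision=4,suppress=True)
c,M=T('wrist'); o=ctrl.get_obs(); r=R.from_rotvec(o['tool_rot']).as_matrix()
print(o['q'],'\n',r)
p=ray(c,M,260.3,269,.009); print(p, ray(c,M,192+338/6,217+335/6,.009)-p)
```

```text
[ 0.0788  0.0251  1.8061  0.0107  1.2981 -1.5237] 
 [[ 0.0115 -0.0289  0.9995]
 [ 0.0112  0.9995  0.0288]
 [-0.9999  0.0109  0.0118]]
[0.6391 0.108  0.009 ] [ 0.0041 -0.0108  0.    ]
```

Request:
arm_command:
  plan:
    - [[0, 0, 0, 0, 0.66, -0.62, 0.045], [0.004, 0, 0, 7, 0, 0, 0.045], [0.004, 0, 0, 7, 0, 0, 0.045], [0.004, 0, 0, 7, 0, 0, 0.045], [0.004, 0, 0, 7, 0, 0, 0.045], [0.004, 0, 0, 7, 0, 0, 0.045], [0.004, 0, 0, 7, 0, 0, 0.045], [0.004, 0, 0, 7, 0, 0, 0.045], [0.004, 0, 0, 7, 0, 0, 0.045], [0.004, 0, 0, 7, 0, 0, 0.045], [0.004, 0, 0, 7, 0, 0, 0.045], [0, 0, 0, 0, 0, 0, 0.045]]

```text
t: 4.22
tool_pos: [0.5761, 0.141, 0.0847]
tool_rot: [0.953, 1.338, -0.934]
contact_force: [0.6, 0.1, -0.9]
opening: 0.0451
```

```bash
cat >> h.py <<'E'
def goto(p,yaw=None):
    "tool-frame shift to world TCP p, turn (deg) to point down with tool y at yaw deg from world x"
    np.set_printoptions(precision=4,suppress=True)
    o=ctrl.get_obs(); r=R.from_rotvec(o['tool_rot']).as_matrix(); d=np.array(p)-o['tool_pos']
    y0=np.degrees(np.arctan2(r[1,1],r[0,1]))
    a=np.radians(y0 if yaw is None else yaw); y=np.array([np.cos(a),np.sin(a),0]); x=np.array([0,0,-1.])
    G=np.c_[x,y,np.cross(x,y)]
    print('t',round(o['t'],2),'shift now-frame mm',1e3*r.T@d,'shift goal-frame',1e3*G.T@d,'turn',np.degrees(R.from_matrix(r.T@G).as_rotvec()),'yaw',round(y0,2),'pos',np.array(o['tool_pos']))
E
python3 -c "
from h import *
goto([.6388,.107,.06],22)"
```

```text
t 4.22 shift now-frame mm [25.9782 46.6072 53.4241] shift goal-frame [24.689  45.3886 55.0596] turn [-1.7932  0.4427 -1.0837] yaw 20.21 pos [0.5761 0.141  0.0847]
```

Request:
arm_command:
  plan:
    - [[0.012, 0.023, 0.027, -1.8, 0.4, -1, 0.045], [0.012, 0.023, 0.027, 0, 0, 0, 0.045], [0, 0, 0, 0, 0, 0, 0.045], [0, 0, 0, 0, 0, 0, 0.045]]

```text
t: 4.55
tool_pos: [0.6402, 0.1121, 0.0632]
tool_rot: [0.906, 1.372, -0.903]
contact_force: [-0.5, 0.1, 1.4]
opening: 0.0447
```

```bash
python3 -c "
from h import *
goto([.6388,.107,.003],22)
c,M,im=snap('wrist','w3')
for d in mark_of('wrist','signet_ring')[:2]: print(d['conf'],W(M,d['at']))
"
```

```text
t 4.55 shift now-frame mm [60.1931 -3.4874  4.087 ] shift goal-frame [60.1973 -3.2305  4.2331] turn [ 1.3035  0.0663 -0.1545] yaw 23.3 pos [0.6402 0.1121 0.0632]
0.76 [ 0.6433  0.1053 -0.0027]
```

View pics/w3.png

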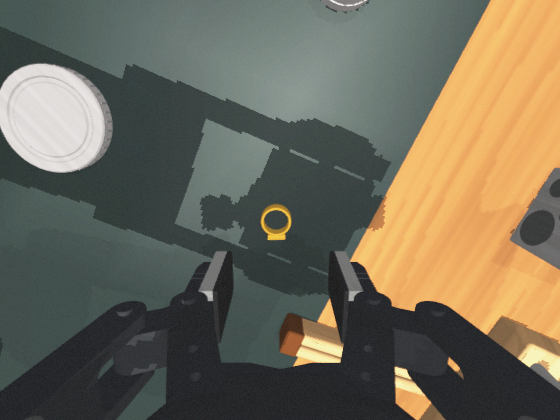

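The ring at (276,220) is square to the jaws, with its face straight down the image.

```bash
python3 -c "
from h import *
c,M=T('wrist')
p=ray(c,M,276,219.5,.009); print(p,ray(c,M,290,318,.02)); goto([p[0],p[1],.004],22)
"
```

```text
[0.63711864 0.10787946 0.009     ] [0.67551547 0.04441746 0.02      ]
t 4.65 shift now-frame mm [59.4299 -4.0682  3.0226] shift goal-frame [59.4373 -3.8222  3.1934] turn [ 1.2618  0.0809 -0.1711] yaw 23.26 pos [0.6395 0.1123 0.0634]
```

Request:
arm_command:
  plan:
    - [[0.02, -0.002, 0.0017, 1.2, 0, 0, 0.04], [0.02, -0.002, 0.0017, 0, 0, 0, 0.036], [0.016, 0, 0, 0, 0, 0, 0.036], [0.003, 0, 0, 0, 0, 0, 0.036], [0, 0, 0, 0, 0, 0, 0.036]]

```text
t: 5.07
tool_pos: [0.638, 0.1121, 0.0102]
tool_rot: [0.919, 1.36, -0.906]
contact_force: [0.5, -0.9, 0.3]
opening: 0.0364
```

```bash
python3 -c "
from h import *
goto([.6375,.1075,.003],22)
"
```

```text
t 5.07 shift now-frame mm [ 7.2205 -2.3637  3.9969] shift goal-frame [ 7.2317 -2.2293  4.0535] turn [ 0.63    0.2487 -0.7147] yaw 22.63 pos [0.638  0.1121 0.0102]
```

Request:
arm_command:
  plan:
    - [[0.004, -0.002, 0.004, 0.6, 0.2, -0.7, 0.036], [0.003, 0, 0.001, 0, 0, 0, 0.036], [0.001, 0, 0, 0, 0, 0, 0.036], [0, 0, 0, 0, 0, 0, 0.036]]

```text
t: 5.4
tool_pos: [0.6396, 0.1077, 0.0063]
tool_rot: [0.921, 1.363, -0.917]
contact_force: [0.7, 0.1, 0.4]
opening: 0.036
```

```bash
python3 -c "
from h import *
goto([.6375,.1075,.003],22)
"
```

```text
t 5.4 shift now-frame mm [ 3.2516 -2.0551 -0.6527] shift goal-frame [ 3.2621 -2.0425 -0.6398] turn [ 0.1438  0.1367 -0.2502] yaw 22.14 pos [0.6396 0.1077 0.0063]
```

Request:
arm_command:
  plan:
    - [[0.004, -0.002, -0.001, 0, 0, 0, 0.03], [0, 0, 0, 0, 0, 0, 0.01], [0, 0, 0, 0, 0, 0, 0.01], [0, 0, 0, 0, 0, 0, 0.01], [0, 0, 0, 0, 0, 0, 0.01], [0, 0, 0, 0, 0, 0, 0.01]]
  squeeze: 30

```text
t: 5.9
tool_pos: [0.6387, 0.1078, 0.0039]
tool_rot: [0.923, 1.36, -0.916]
contact_force: [-0.2, -0.3, -0.2]
opening: 0.0104
```

Request:
arm_command:
  plan:
    - [[-0.02, 0, 0, 0, 0, 0, 0.01], [-0.03, 0, 0, 0, 0, 0, 0.01], [-0.03, 0, 0, 0, 0, 0, 0.01], [-0.02, 0, 0, 0, 0, 0, 0.01], [0, 0, 0, 0, 0, 0, 0.01]]

```text
t: 6.32
tool_pos: [0.6352, 0.1076, 0.1041]
tool_rot: [0.92, 1.367, -0.92]
contact_force: [0.5, 0.6, 1.4]
opening: 0.0106
```

```bash
python3 -c "
from h import *
goto([.485,.266,.10],22)
goto([.485,.266,.10],90)
"
```

```text
t 6.32 shift now-frame mm [   3.9492  -79.4811 -203.3027] shift goal-frame [   4.1012  -79.9503 -203.1156] turn [0.1322 0.0442 0.0034] yaw 22.13 pos [0.6352 0.1076 0.1041]
t 6.32 shift now-frame mm [   3.9492  -79.4811 -203.3027] shift goal-frame [   4.1012  158.3756 -150.2171] turn [-67.8678   0.0369   0.0292] yaw 22.13 pos [0.6352 0.1076 0.1041]
```

The fingers reached the commanded 10 mm, so the ring was missed. I'll look again.

```bash
python3 -c "
from h import *
c,M,im=snap('wrist','w4')
for d in mark_of('wrist','signet_ring')[:2]: 
  p=W(M,d['at']);print(d['conf'],p,proj(c,M,p))
cv2.imwrite('pics/w4c.png',cv2.resize(im[150:350,180:380,::-1],None,fx=3,fy=3))
print(proj(c,M,[.6387,.1078,0]))
"
```

```text
0.78 [ 0.63870598  0.10448738 -0.00216666] (np.float64(283.8912279487696), np.float64(200.9415611268845))
(np.float64(285.3867912962388), np.float64(198.17375395728428))
```

View pics/w4c.png

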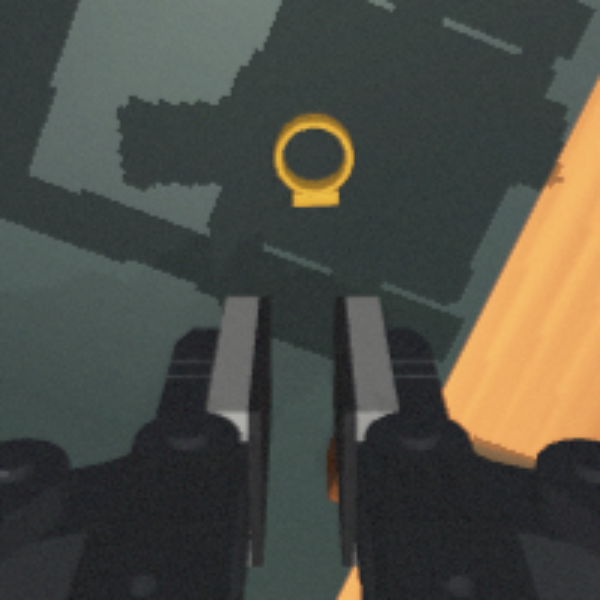

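```bash
python3 -c "
from h import *
c=calibration('wrist');H=np.array(c['hand_eye'])
for x in (-.015,-.01,-.005,0):
  print(x,[np.round(proj(c,H,[x,s*.0053,z]),1) for z in (-.011,.011) for s in (-1,1)])
c,M=T('wrist');print(ray(c,M,285,150+153/3,.009)); goto([.637,.107,.03],22)
"
```

```text
-0.015 [array([271.6, 238.6]), array([293. , 238.6]), array([271.9, 278.3]), array([292.5, 278.3])]
-0.01 [array([271.9, 234.9]), array([292.6, 234.9]), array([272.2, 273.6]), array([292.2, 273.6])]
-0.005 [array([272.1, 231.3]), array([292.3, 231.3]), array([272.4, 269.2]), array([291.9, 269.2])]
0 [array([272.3, 228. ]), array([292., 228.]), array([272.6, 264.9]), array([291.6, 264.9])]
[0.6350614  0.10862507 0.009     ]
t 6.42 shift now-frame mm [69.8927  3.8623  2.0183] shift goal-frame [69.9146  3.4911  1.9346] turn [ 0.1277 -0.0619  0.3079] yaw 22.13 pos [0.633  0.1075 0.0999]
```

The visible fingertips appear about 25 mm short of the TCP point (image depth about 0.152 m against 0.181 m). That would explain closing above the ring. I'll go down guarded, with the jaws open around the ring.

Request:
arm_command:
  plan:
    - [[0.03, 0.002, 0.001, 0, 0, 0.2, 0.036], [0.03, 0.002, 0.001, 0, 0, 0, 0.036], [0.03, 0, 0, 0, 0, 0, 0.036], [0.004, 0, 0, 0, 0, 0, 0.036], [0, 0, 0, 0, 0, 0, 0.036]]

```text
t: 6.83
tool_pos: [0.6341, 0.1069, -0.0029]
tool_rot: [0.917, 1.374, -0.925]
contact_force: [0.7, -0.2, 1.7]
opening: 0.0359
```

```bash
python3 -c "
from h import *
goto([.637,.108,0],22)
c,M,im=snap('wrist','w5');cv2.imwrite('pics/w5c.png',cv2.resize(im[130:330,180:380,::-1],None,fx=3,fy=3))
"
```

```text
t 6.83 shift now-frame mm [-2.8829  3.0449  0.0628] shift goal-frame [-2.86    3.0664  0.0648] turn [ 0.1269 -0.1755  0.4249] yaw 22.13 pos [ 0.6341  0.1069 -0.0029]
```

View pics/w5c.png

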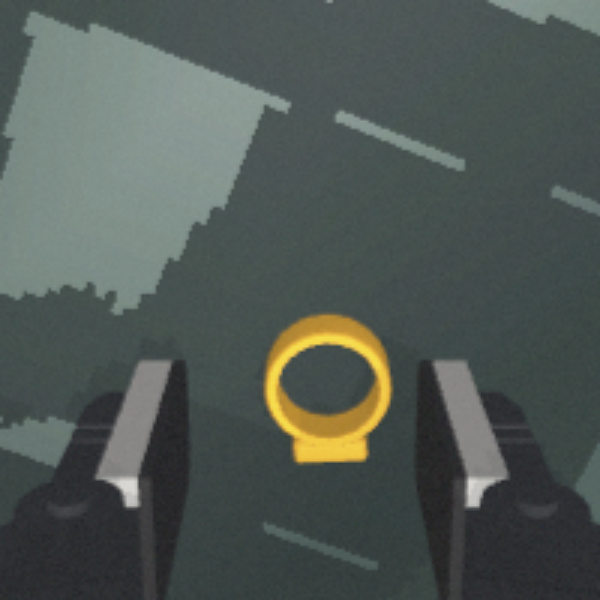

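The picture confirms it. At TCP z = -0.003 there is no contact and the tips stand clearly above the ring. I'll keep descending in guarded steps.

Request:
arm_command:
  plan:
    - [[0.006, 0.004, 0, 0, 0, 0.4, 0.036], [0.004, 0, 0, 0, 0, 0, 0.036], [0.002, 0, 0, 0, 0, 0, 0.036], [0, 0, 0, 0, 0, 0, 0.036]]

```text
t: 7.22
tool_pos: [0.6393, 0.1088, -0.013]
tool_rot: [0.923, 1.368, -0.917]
contact_force: [-0.1, -0.1, -0.3]
opening: 0.0358
```

Request:
arm_command:
  plan:
    - [[0.004, 0, 0, 0, 0, 0, 0.036], [0.002, 0, 0, 0, 0, 0, 0.036], [0, 0, 0, 0, 0, 0, 0.036]]

```text
t: 7.47
tool_pos: [0.6416, 0.109, -0.0166]
tool_rot: [0.925, 1.364, -0.914]
contact_force: [-0.9, 0.2, -0.3]
opening: 0.0361
```

```bash
python3 -c "
from h import *
goto([.637,.108,-.022],22)
c,M,im=snap('wrist','w6');cv2.imwrite('pics/w6c.png',cv2.resize(im[130:330,180:380,::-1],None,fx=3,fy=3))
"
```

```text
t 7.47 shift now-frame mm [ 5.3326 -4.6628 -0.8219] shift goal-frame [ 5.3674 -4.6243 -0.8133] turn [ 0.1424 -0.0319 -0.434 ] yaw 22.14 pos [ 0.6416  0.109  -0.0166]
```

View pics/w6c.png

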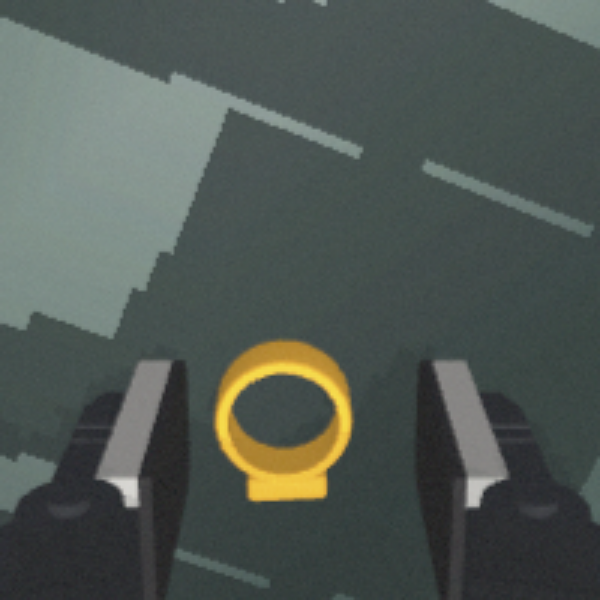

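Request:
arm_command:
  plan:
    - [[0.004, -0.003, 0, 0, 0, -0.4, 0.036], [0.003, 0, 0, 0, 0, 0, 0.036], [0.001, 0, 0, 0, 0, 0, 0.036], [0, 0, 0, 0, 0, 0, 0.036]]

```text
t: 7.85
tool_pos: [0.6391, 0.1077, -0.0246]
tool_rot: [0.921, 1.367, -0.919]
contact_force: [-0.2, -0.4, 1.1]
opening: 0.0362
```

```bash
python3 -c "
from h import *
goto([.637,.108,-.022],22)"
```

```text
t 7.85 shift now-frame mm [-2.5566 -1.8596 -1.0477] shift goal-frame [-2.5547 -1.865  -1.0429] turn [ 0.1422 -0.0038 -0.0622] yaw 22.14 pos [ 0.6391  0.1077 -0.0246]
```

Tips should be about 4 mm above the mat. Closing.

Request:
arm_command:
  plan:
    - [[0, -0.001, 0, 0, 0, 0, 0.01], [0, 0, 0, 0, 0, 0, 0.01], [0, 0, 0, 0, 0, 0, 0.01], [0, 0, 0, 0, 0, 0, 0.01], [0, 0, 0, 0, 0, 0, 0.01], [0, 0, 0, 0, 0, 0, 0.01]]
  squeeze: 30

```text
t: 8.35
tool_pos: [0.6381, 0.1073, -0.0246]
tool_rot: [0.921, 1.367, -0.919]
contact_force: [-0.2, -0.4, -0.3]
opening: 0.0202
```

Request:
arm_command:
  plan:
    - [[-0.015, 0, 0, 0, 0, 0, 0.01], [-0.025, 0, 0, 0, 0, 0, 0.01], [-0.03, 0, 0, 0, 0, 0, 0.01], [0, -0.0133, -0.0338, 0, 0, 0, 0.01], [0, -0.0133, -0.0338, 0, 0, 0, 0.01], [0, -0.0133, -0.0338, 0, 0, 0, 0.01], [0, -0.0133, -0.0338, 0, 0, 0, 0.01], [0, -0.0133, -0.0338, 0, 0, 0, 0.01], [0, -0.01, -0.025, 0, 0, 0, 0.01], [0, 0, 0, 0, 0, 0, 0.01], [0, 0, 0, 0, 0, 0, 0.01]]

```text
t: 9.27
tool_pos: [0.4935, 0.2643, 0.0622]
tool_rot: [0.932, 1.357, -0.912]
contact_force: [-0.6, -0.2, -0.4]
opening: 0.0207
```

```bash
cat >> h.py <<'E'
def marks(names,zs={}):
    c,M,im=snap('wrist','last')
    for t in names:
        for d in mark_of('wrist',t)[:4]:
            p=W(M,d['at']); print(t,round(d['conf'],2),p,np.round(proj(c,M,p)))
    return c,M,im
def rim(t,z,near,Rm):
    "circle of thing's mask projected on plane z"
    c,M=T('wrist'); best=None
    for d in cut_out('wrist',t):
        k=max(cv2.findContours(d['mask'].astype('uint8'),0,1)[0],key=len)[:,0]
        P=np.array([ray(c,M,u,v,z)[:2] for u,v in k],np.float32)
        (x,y),r=cv2.minEnclosingCircle(P)
        print('rim',t,round(d['conf'],2),round(x,4),round(y,4),'r',round(r,4),'(true',Rm,')')
E
python3 -c "
from h import *
goto([.485,.266,.04],22)
marks(['wide_tin','signet_ring']);rim('wide_tin',.024,None,.0305)"
```

```text
t 9.27 shift now-frame mm [22.1069 -7.5686 -4.731 ] shift goal-frame [22.2237 -7.2202 -4.7283] turn [-0.0844  0.0351 -0.8826] yaw 21.92 pos [0.4935 0.2643 0.0622]
wide_tin 0.97 [0.473  0.3655 0.001 ] [310.  61.]
wide_tin 0.92 [ 0.4816  0.264  -0.003 ] [265. 205.]
wide_tin 0.84 [0.3861 0.3536 0.0018] [173.  23.]
wide_tin 0.55 [ 0.5862  0.365  -0.0029] [459. 129.]
signet_ring 0.85 [0.4949 0.2608 0.0851] [283. 273.]
rim wide_tin 0.98 0.3883 0.3479 r 0.0322 (true 0.0305 )
rim wide_tin 0.75 0.3791 0.2561 r 0.0341 (true 0.0305 )
rim wide_tin 0.61 0.4841 0.2649 r 0.0318 (true 0.0305 )
rim wide_tin 0.56 0.4758 0.3639 r 0.0309 (true 0.0305 )
rim wide_tin 0.56 0.5829 0.359 r 0.0347 (true 0.0305 )
```

Request:
arm_command:
  plan:
    - [[0.022, -0.008, -0.007, 0, 0, -0.8, 0.01], [0.022, 0, 0, 0, 0, 0, 0.01], [0.015, 0, 0, 0, 0, 0, 0.01], [0, 0, 0, 0, 0, 0, 0.01], [0, 0, 0, 0, 0, 0, 0.01]]

```text
t: 9.88
tool_pos: [0.4912, 0.2627, 0.0026]
tool_rot: [0.934, 1.358, -0.929]
contact_force: [0.2, -0.6, -0.2]
opening: 0.0208
```

```bash
python3 -c "
from h import *
goto([.483,.2645,-.003],22)"
```

```text
t 9.88 shift now-frame mm [ 5.5843 -7.042  -4.6483] shift goal-frame [ 5.6233 -6.9519 -4.736 ] turn [-0.7901  0.0897 -0.2592] yaw 21.21 pos [0.4912 0.2627 0.0026]
```

Request:
arm_command:
  plan:
    - [[0.003, -0.006, -0.004, 0, 0, 0, 0.01], [0.003, -0.003, -0.002, 0, 0, 0, 0.01], [0, -0.001, 0, 0, 0, 0, 0.01], [0, 0, 0, 0, 0, 0, 0.01]]

```text
t: 10.22
tool_pos: [0.4814, 0.2641, -0.0014]
tool_rot: [0.938, 1.355, -0.929]
contact_force: [-1.1, 0.2, -0.3]
opening: 0.0207
```

```bash
python3 -c "
from h import *
goto([.483,.2645,-.003],22)"
```

```text
t 10.22 shift now-frame mm [1.6468 1.593  0.1671] shift goal-frame [1.6342 1.6027 0.1967] turn [-0.9554  0.1011 -0.4434] yaw 21.04 pos [ 0.4814  0.2641 -0.0014]
```

Request:
arm_command:
  plan:
    - [[0, 0, 0, 0, 0, 0, 0.034], [0, 0, 0, 0, 0, 0, 0.034], [0, 0, 0, 0, 0, 0, 0.034], [-0.02, 0, 0, 0, 0, 0, 0.034], [-0.03, 0, 0, 0, 0, 0, 0.034], [-0.03, 0, 0, 0, 0, 0, 0.085], [0, -0.014, 0.034, 0, 0, 0, 0.085], [0, -0.014, 0.034, 0, 0, 0, 0.085], [0, -0.014, 0.034, 0, 0, 0, 0.085], [0, -0.01, 0.025, 0, 0, 0, 0.085], [0, 0, 0, 0, 0, 0, 0.085], [0, 0, 0, 0, 0, 0, 0.085]]

```text
t: 11.22
tool_pos: [0.4815, 0.1237, 0.0886]
tool_rot: [0.939, 1.347, -0.917]
contact_force: [0.0, -0.8, -0.6]
opening: 0.0849
```

```bash
python3 -c "
from h import *
goto([.48,.113,.05],22)
c,M,im=marks(['wide_lid','signet_ring','wide_tin']);rim('wide_lid',.011,None,.034)"
```

```text
t 11.22 shift now-frame mm [38.488  -6.0644  9.2009] shift goal-frame [38.552  -5.4175  9.3359] turn [-0.6281  0.2944 -1.1133] yaw 21.37 pos [0.4815 0.1237 0.0886]
wide_lid 0.95 [ 0.4843  0.1125 -0.0001] [278. 215.]
signet_ring 0.87 [0.4803 0.2626 0.0042] [352.  20.]
wide_tin 0.8 [ 0.483   0.2629 -0.0029] [353.  24.]
rim wide_lid 0.97 0.477 0.1162 r 0.0353 (true 0.034 )
```

View pics/last.png

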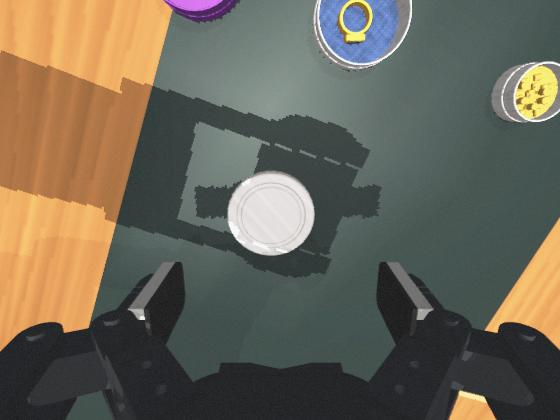

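The ring lies flat in the felt-lined tin, at (355,20). The wide lid's top is centred near (270.5,210).

```bash
python3 -c "
from h import *
c,M=T('wrist')
p=ray(c,M,270.5,210,.012);print(p); goto([p[0],p[1],0],22)"
```

```text
[0.47547733 0.11999511 0.012     ]
t 11.47 shift now-frame mm [87.7261 -8.8096  2.6508] shift goal-frame [87.8571 -7.2519  3.0085] turn [-0.4085  0.2708 -1.0298] yaw 21.59 pos [0.4811 0.1255 0.0879]
```

Request:
arm_command:
  plan:
    - [[0.02, -0.004, 0.004, 0.3, 0.3, -1, 0.085], [0.03, -0.002, 0.003, 0, 0, 0, 0.085], [0.02, 0, 0, 0, 0, 0, 0.085], [0.008, 0, 0, 0, 0, 0, 0.085], [0, 0, 0, 0, 0, 0, 0.085]]

```text
t: 11.88
tool_pos: [0.4806, 0.1214, 0.0091]
tool_rot: [0.928, 1.363, -0.922]
contact_force: [-0.3, 0.6, 0.2]
opening: 0.0852
```

```bash
python3 -c "
from h import *
goto([.4785,.1165,-.031],22)
c,M,im=marks(['wide_lid'])
goto([.4785,.1165,-.031],22)
cv2.imwrite('pics/l.png',im[:,:,::-1])
"
```

```text
t 11.88 shift now-frame mm [40.0687 -3.9791  3.8054] shift goal-frame [40.0872 -3.8101  3.7825] turn [-0.2617 -0.0072 -0.2664] yaw 21.74 pos [0.4806 0.1214 0.0091]
wide_lid 0.68 [ 0.4814  0.1119 -0.0005] [277. 254.]
t 11.98 shift now-frame mm [42.0479 -5.4565  3.2576] shift goal-frame [42.0864 -5.1448  3.2674] turn [-0.2682  0.0472 -0.4453] yaw 21.73 pos [0.482  0.1215 0.0111]
```

View pics/l.png

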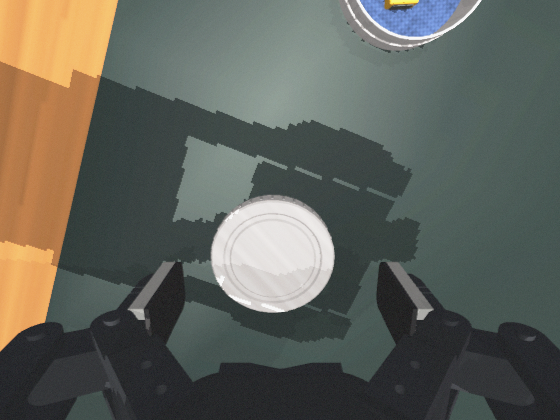

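The lid is centred at about (272.5,256), 4 mm left of and 3 mm ahead of the tool axis, which agrees with the target. Descending.

Request:
arm_command:
  plan:
    - [[0.012, -0.003, 0.002, 0, 0, -0.4, 0.085], [0.012, -0.002, 0.002, 0, 0, 0, 0.085], [0.01, -0.001, 0.001, 0, 0, 0, 0.085], [0.004, 0, 0, 0, 0, 0, 0.085], [0, 0, 0, 0, 0, 0, 0.085]]

```text
t: 12.4
tool_pos: [0.4822, 0.1149, -0.026]
tool_rot: [0.928, 1.358, -0.919]
contact_force: [-1.1, 0.3, 0.1]
opening: 0.0851
```

```bash
python3 -c "
from h import *
goto([.4785,.1165,-.031],22)"
```

```text
t 12.4 shift now-frame mm [ 5.0116 -2.8832 -2.8804] shift goal-frame [ 5.0452 -2.8313 -2.8732] turn [-0.1952  0.193  -0.4806] yaw 21.81 pos [ 0.4822  0.1149 -0.026 ]
```

Request:
arm_command:
  plan:
    - [[0.004, -0.003, -0.003, -0.2, 0.2, -0.5, 0.085], [0.003, 0, 0, 0, 0, 0, 0.085], [0, 0, 0, 0, 0, 0, 0.085], [0, 0, 0, 0, 0, 0, 0.085]]

```text
t: 12.73
tool_pos: [0.478, 0.1166, -0.0338]
tool_rot: [0.921, 1.368, -0.923]
contact_force: [0.7, 0.3, 0.8]
opening: 0.085
```

```bash
python3 -c "
from h import *
goto([.4785,.1165,-.031],22)"
```

```text
t 12.73 shift now-frame mm [-2.8132  0.4528  0.2517] shift goal-frame [-2.8124  0.457   0.2536] turn [-0.0055 -0.0374  0.0859] yaw 21.99 pos [ 0.478   0.1166 -0.0338]
```

Request:
arm_command:
  plan:
    - [[0, 0, 0, 0, 0, 0, 0.055], [0, 0, 0, 0, 0, 0, 0.055], [0, 0, 0, 0, 0, 0, 0.055], [0, 0, 0, 0, 0, 0, 0.055], [0, 0, 0, 0, 0, 0, 0.055]]
  squeeze: 30

```text
t: 13.15
tool_pos: [0.482, 0.1172, -0.0297]
tool_rot: [0.924, 1.362, -0.918]
contact_force: [0.3, -0.4, -0.2]
opening: 0.067
```

Request:
arm_command:
  plan:
    - [[-0.02, 0, 0, 0, 0, 0, 0.055], [-0.03, 0, 0, 0, 0, 0, 0.055], [-0.03, 0, 0, 0, 0, 0, 0.055], [-0.02, 0, 0, 0, 0, 0, 0.055], [0, 0, 0, 0, 0, 0, 0.055]]

```text
t: 13.57
tool_pos: [0.4773, 0.1167, 0.07]
tool_rot: [0.92, 1.37, -0.924]
contact_force: [1.3, -0.5, -0.5]
opening: 0.067
```

```bash
python3 -c "
from h import *
goto([.483,.2645,.06],22)
marks(['wide_lid','wide_tin'])
goto([.483,.2645,.06],22)"
```

```text
t 13.57 shift now-frame mm [   9.9927   60.7124 -134.918 ] shift goal-frame [  10.0103   60.6554 -134.9423] turn [ 0.0081 -0.0904  0.2175] yaw 22.01 pos [0.4773 0.1167 0.07  ]
wide_lid 0.81 [0.4821 0.1126 0.1042] [289. 289.]
wide_tin 0.83 [ 0.4844  0.2638 -0.0013] [379.   9.]
t 13.72 shift now-frame mm [   4.4716   64.1532 -133.9335] shift goal-frame [   4.7029   64.0904 -133.9557] turn [ 0.003  -0.2346  0.6967] yaw 22.0 pos [0.4738 0.1163 0.0647]
```

```bash
cat >> h.py <<'E'
def held(t,n=3):
    c=calibration('wrist');H=np.array(c['hand_eye'])
    for i in range(n):
        im=get_image('wrist'); A=[W(H,d['at'])*1e3 for d in mark_of('wrist',t)[:1]]
        for d in cut_out('wrist',t)[:1]:
            v,u=np.nonzero(d['mask']); print('mask',u.min(),u.max(),v.min(),v.max(),d['conf'])
        print('origin in tool mm',A)
    cv2.imwrite('pics/held.png',im[:,:,::-1])
E
python3 -c "
from h import *
held('wide_lid')
goto([.4835,.264,.06],22)"
```

```text
mask 202 359 211 358 0.95
origin in tool mm [array([-30.53884946,   4.01221002,   6.47900362])]
mask 202 359 211 358 0.87
origin in tool mm [array([-32.24396095,   1.11276055,   8.68258877])]
mask 201 359 211 358 0.74
origin in tool mm [array([-32.34107102,  -0.08711515,   6.5657827 ])]
t 14.17 shift now-frame mm [   4.9318   64.1087 -133.3666] shift goal-frame [   5.1557   64.0432 -133.3896] turn [ 0.0021 -0.2346  0.6885] yaw 22.0 pos [0.4741 0.1163 0.0652]
```

View pics/held.png

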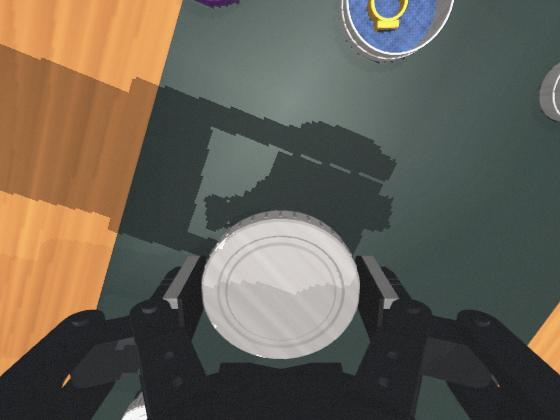

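The lid is held level and centred (columns 202–359). Its top spans rows 219–358, which puts its centre at tool z of about +0.5 mm. I'll move next to the tin and fit the tin's silhouette for a precise centre.

Request:
arm_command:
  plan:
    - [[0, 0.021, -0.02, 0, -0.2, 0.6, 0.055], [0, 0.021, -0.02, 0, 0, 0, 0.055], [0, 0.014, -0.014, 0, 0, 0, 0.055], [0, 0, 0, 0, 0, 0, 0.055], [0, 0, 0, 0, 0, 0, 0.055], [0, 0, 0, 0, 0, 0, 0.055]]

```text
t: 14.67
tool_pos: [0.5068, 0.189, 0.064]
tool_rot: [0.922, 1.367, -0.925]
contact_force: [-0.1, 0.0, -1.5]
opening: 0.0673
```

```bash
cat >> h.py <<'E'
from scipy.optimize import minimize
def hull(c,M,cx,cy,z0,z1,r):
    a=np.linspace(0,2*np.pi,60); m=np.zeros((420,560),np.uint8)
    P=[proj(c,M,[cx+r*np.cos(t),cy+r*np.sin(t),z]) for z in (z0,z1) for t in a]
    cv2.fillConvexPoly(m,cv2.convexHull(np.round(np.array(P)*16).astype(np.int32)),1,cv2.LINE_8,4); return m>0
def fit(t,near,z0,z1,r):
    "cylinder silhouette fit to the mask nearest to 'near'; T at picture"
    c,M=T('wrist'); im=get_image('wrist'); cv2.imwrite('pics/last.png',im[:,:,::-1])
    u0=np.array(proj(c,M,[*near,(z0+z1)/2])); ds=cut_out('wrist',t)
    if not ds: print('none'); return
    d=min(ds,key=lambda d:np.hypot(*(np.argwhere(d['mask']).mean(0)[::-1]-u0))); m=d['mask']
    f=lambda p:1-(lambda h:(h&m).sum()/(h|m).sum())(hull(c,M,p[0]/1e3,p[1]/1e3,z0,z1,r))
    s=minimize(f,np.array(near)*1e3,method='Nelder-Mead',options=dict(initial_simplex=np.array(near)*1e3+[[0,0],[6,0],[0,6]]))
    v,u=np.nonzero(m); pos=s.x/1e3
    rel=(np.linalg.inv(M@np.linalg.inv(np.array(c['hand_eye'])))@np.r_[pos,z0,1])[:3]*1e3
    print(t,'conf',round(d['conf'],2),'fit',pos,'IoU',1-s.fun,'box',u.min(),u.max(),v.min(),v.max(),'in tool mm',rel); return pos
E
python3 -c "
from h import *
goto([.4835,.264,.06],22)
fit('wide_tin',[.4835,.264],0,.024,.0305)
fit('wide_tin',[.4835,.264],0,.024,.0305)
goto([.4835,.264,.06],22)"
```

```text
t 14.67 shift now-frame mm [  3.9764   6.3249 -78.2692] shift goal-frame [  4.0134   6.4605 -78.2563] turn [-0.1061  0.0163  0.1325] yaw 21.89 pos [0.5068 0.189  0.064 ]
wide_tin conf 0.91 fit [0.4835 0.264 ] IoU 0.0 box 57 174 0 98 in tool mm [ 63.9762   6.4637 -78.2864]
wide_tin conf 0.93 fit [0.4843 0.2625] IoU 0.8704318936877077 box 244 342 45 149 in tool mm [ 63.9152   6.9731 -76.9814]
t 14.87 shift now-frame mm [  4.0632   6.5128 -78.7172] shift goal-frame [  4.0936   6.7532 -78.6953] turn [-0.181   0.0123  0.1171] yaw 21.82 pos [0.5067 0.1885 0.0641]
```

```bash
python3 -c "
from h import *
c,M=T('wrist'); im=cv2.imread('pics/last.png')
h=hull(c,M,.4843,.2625,0,.024,.0305)
im=im.copy()
k=cv2.findContours(h.astype('uint8'),0,1)[0]
b=cv2.resize(im[30:170,220:370],None,fx=4,fy=4,interpolation=2)
a=np.linspace(0,2*np.pi,100)
for z,col in ((.024,(0,0,255)),(0,(0,255,0))):
  P=np.array([proj(c,M,[.4843+.0305*np.cos(t),.2625+.0305*np.sin(t),z]) for t in a]); cv2.polylines(b,[np.int32((P-[219.5,29.5])*4)],True,col,1)
cv2.imwrite('pics/t.png',b)"
```

```text
(no output)
```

View pics/t.png

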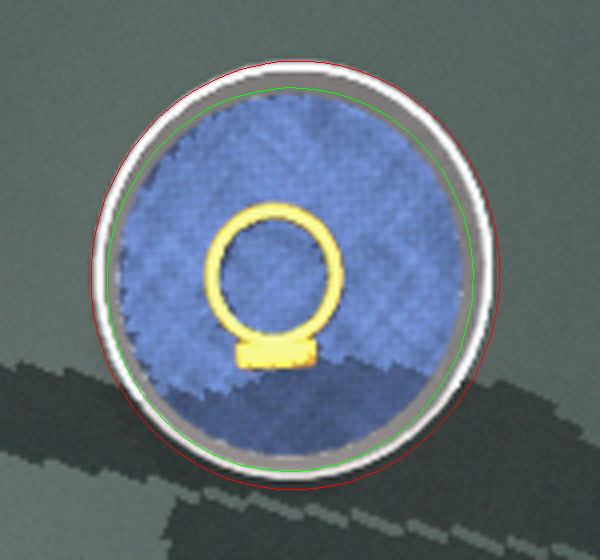

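The overlay fits the rim to within 1 mm. The target TCP above the wide tin is (0.4837, 0.2637).

Request:
arm_command:
  plan:
    - [[0.008, 0.002, -0.026, 0, 0, 0, 0.055], [0.008, 0.002, -0.026, 0, 0, 0, 0.055], [0.008, 0.002, -0.02, 0, 0, 0, 0.055], [0.004, 0, -0.006, 0, 0, 0, 0.055], [0, 0, 0, 0, 0, 0, 0.055], [0, 0, 0, 0, 0, 0, 0.055]]

```text
t: 15.37
tool_pos: [0.4838, 0.2613, 0.0364]
tool_rot: [0.928, 1.361, -0.93]
contact_force: [-0.2, 0.1, -0.1]
opening: 0.0672
```

```bash
python3 -c "
from h import *
goto([.4837,.2637,.0],22)"
```

```text
t 15.37 shift now-frame mm [36.4004  0.7589 -2.3551] shift goal-frame [36.4052  0.8027 -2.2644] turn [-0.562   0.1308 -0.0332] yaw 21.44 pos [0.4838 0.2613 0.0364]
```

Request:
arm_command:
  plan:
    - [[0.014, 0.001, -0.003, -0.5, 0, 0, 0.055], [0.014, 0, -0.001, 0, 0, 0, 0.055], [0.006, 0, 0, 0, 0, 0, 0.055], [0, 0, 0, 0, 0, 0, 0.055], [0, 0, 0, 0, 0, 0, 0.055]]

```text
t: 15.78
tool_pos: [0.487, 0.2614, 0.0045]
tool_rot: [0.926, 1.358, -0.923]
contact_force: [-0.2, 0.2, 0.0]
opening: 0.067
```

```bash
python3 -c "
from h import *
goto([.4837,.2637,-.01],22)"
```

```text
t 15.78 shift now-frame mm [14.4648 -2.2848 -3.3879] shift goal-frame [14.4908 -2.1929 -3.3372] turn [-0.2972  0.2468 -0.2949] yaw 21.7 pos [0.487  0.2614 0.0045]
```

Request:
arm_command:
  plan:
    - [[0.002, -0.002, -0.003, -0.3, 0.2, -0.3, 0.055], [0, -0.001, -0.001, 0, 0, 0, 0.055], [0, 0, 0, 0, 0, 0, 0.055], [0, 0, 0, 0, 0, 0, 0.055]]

```text
t: 16.12
tool_pos: [0.4844, 0.2636, 0.0049]
tool_rot: [0.924, 1.364, -0.921]
contact_force: [-0.3, 0.2, -0.4]
opening: 0.067
```

```bash
python3 -c "
from h import *
goto([.4837,.2637,-.01],22)"
```

```text
t 16.12 shift now-frame mm [14.857  -0.6092 -0.3707] shift goal-frame [14.859  -0.5662 -0.36  ] turn [-0.0692  0.044  -0.1641] yaw 21.93 pos [0.4844 0.2636 0.0049]
```

Request:
arm_command:
  plan:
    - [[0.005, -0.0006, -0.0005, 0, 0, -0.1, 0.055], [0.004, -0.0005, -0.0005, 0, 0, 0, 0.055], [0.003, 0, -0.0005, 0, 0, 0, 0.055], [0, 0, 0, 0, 0, 0, 0.055]]

```text
t: 16.45
tool_pos: [0.4834, 0.2652, -0.0071]
tool_rot: [0.924, 1.364, -0.92]
contact_force: [0.3, 0.4, -0.3]
opening: 0.067
```

```bash
python3 -c "
from h import *
goto([.4837,.2637,-.017],22)"
```

```text
t 16.45 shift now-frame mm [ 9.9148 -0.339   1.4319] shift goal-frame [ 9.9146 -0.3072  1.4399] turn [-0.0461  0.0481 -0.1907] yaw 21.95 pos [ 0.4834  0.2652 -0.0071]
```

Request:
arm_command:
  plan:
    - [[0.001, 0, 0.0013, 0, 0, -0.1, 0.055], [0.003, 0, 0.0003, 0, 0, 0, 0.055], [0.002, 0, 0, 0, 0, 0, 0.055], [0, 0, 0, 0, 0, 0, 0.055]]

```text
t: 16.78
tool_pos: [0.484, 0.2641, -0.0139]
tool_rot: [0.923, 1.366, -0.921]
contact_force: [-1.0, 0.5, -0.4]
opening: 0.067
```

```bash
python3 -c "
from h import *
goto([.4837,.2637,-.017],22)"
```

```text
t 16.78 shift now-frame mm [ 3.1307 -0.4062  0.2715] shift goal-frame [ 3.1313 -0.4023  0.2708] turn [-0.0402 -0.008  -0.0741] yaw 21.96 pos [ 0.484   0.2641 -0.0139]
```

Request:
arm_command:
  plan:
    - [[0.002, 0, 0, 0, 0, 0, 0.055], [0.002, 0, 0, 0, 0, 0, 0.055], [0.001, 0, 0, 0, 0, 0, 0.055], [0, 0, 0, 0, 0, 0, 0.055]]

```text
t: 17.12
tool_pos: [0.4844, 0.2643, -0.0178]
tool_rot: [0.923, 1.366, -0.922]
contact_force: [-1.2, 1.0, -0.9]
opening: 0.0668
```

Request:
arm_command:
  plan:
    - [[0.002, 0, 0, 0, 0, 0, 0.055], [0.002, 0, 0, 0, 0, 0, 0.055], [0, 0, 0, 0, 0, 0, 0.055]]

```text
t: 17.37
tool_pos: [0.4848, 0.2644, -0.0173]
tool_rot: [0.92, 1.367, -0.924]
contact_force: [-0.0, 0.4, -1.3]
opening: 0.067
```

Request:
arm_command:
  plan:
    - [[0.004, 0, 0, 0, 0, 0, 0.055], [0.004, 0, 0, 0, 0, 0, 0.055], [0.004, 0, 0, 0, 0, 0, 0.055]]

```text
t: 17.62
tool_pos: [0.4853, 0.2645, -0.0184]
tool_rot: [0.914, 1.371, -0.93]
contact_force: [-16.3, -6.1, 31.2]
opening: 0.067
```

Request:
arm_command:
  plan:
    - [[-0.001, 0, 0, 0, 0, 0, 0.055], [0, 0, 0, 0, 0, 0, 0.085], [0, 0, 0, 0, 0, 0, 0.085], [0, 0, 0, 0, 0, 0, 0.085], [-0.02, 0, 0, 0, 0, 0, 0.085], [-0.03, 0, 0, 0, 0, 0, 0.085], [-0.03, 0, 0, 0, 0, 0, 0.085], [-0.02, 0, 0, 0, 0, 0, 0.085], [0, 0, 0.03, 0, 0, 0, 0.085], [0, 0, 0.03, 0, 0, 0, 0.085], [0, 0, 0, 0, 0, 0, 0.085], [0, 0, 0, 0, 0, 0, 0.085]]

```text
t: 18.62
tool_pos: [0.5071, 0.2065, 0.0807]
tool_rot: [0.907, 1.374, -0.934]
contact_force: [-0.1, 0.1, 0.2]
opening: 0.0853
```

```bash
python3 -c "
from h import *
goto([.484,.264,.05],22)
c,M,im=marks(['wide_lid','wide_tin','small_tin'])
fit('small_tin',[.617,.267],0,.024,.02)
a=fit('wide_lid',[.484,.264],.014,.026,.034)
b=cv2.imread('pics/last.png'); print([d['mask'].sum() for d in cut_out('wrist','wide_lid')])
for (x,y,r,zs) in ((.484,.264,.034,(.026,.014)),(.484,.264,.0305,(0,))):
  for z in zs: cv2.polylines(b,[np.int32([proj(c,M,[x+r*np.cos(t),y+r*np.sin(t),z]) for t in np.linspace(0,6.28,80)])],True,(0,0,255),1)
cv2.imwrite('pics/ov.png',b)
goto([.484,.264,.05],22)"
```

```text
t 18.62 shift now-frame mm [ 30.514    0.7603 -62.0553] shift goal-frame [ 30.738    0.0693 -61.9493] turn [0.1641 0.2006 0.9606] yaw 22.16 pos [0.5071 0.2065 0.0807]
wide_lid 0.56 [0.4902 0.2607 0.0134] [290. 132.]
wide_tin 0.9 [0.5856 0.3649 0.0029] [483.  38.]
wide_tin 0.72 [ 0.372   0.2519 -0.003 ] [133.  78.]
small_tin 0.75 [ 0.6117  0.267  -0.0017] [439. 184.]
small_tin conf 0.72 fit [0.6154 0.2649] IoU 0.9378102189781022 box 418 488 165 225 in tool mm [ 78.1869 124.0119 -11.8589]
wide_lid conf 0.97 fit [0.4866 0.2627] IoU 0.9714578121446441 box 236 338 75 180 in tool mm [ 66.368    3.7516 -58.5557]
[np.int64(8548)]
t 19.07 shift now-frame mm [ 30.7577   0.8998 -60.8667] shift goal-frame [ 30.9955   0.0405 -60.7526] turn [0.3198 0.2166 0.9646] yaw 22.32 pos [0.5067 0.2077 0.081 ]
```

Request:
arm_command:
  plan:
    - [[0, -0.0178, 0.033, 0, 0.2, 0.9, 0.075], [0, -0.0178, 0.033, 0, 0, 0, 0.075], [0, -0.0178, 0.033, 0, 0, 0, 0.075], [0, -0.0178, 0.033, 0, 0, 0, 0.075], [0, -0.0178, 0.033, 0, 0, 0, 0.075], [0, -0.0178, 0.033, 0, 0, 0, 0.075], [0, -0.0178, 0.033, 0, 0, 0, 0.075], [0, -0.0178, 0.033, 0, 0, 0, 0.075], [0, -0.0178, 0.033, 0, 0, 0, 0.075], [0, -0.0178, 0.033, 0, 0, 0, 0.075], [0, -0.0178, 0.033, 0, 0, 0, 0.075], [0, -0.0178, 0.033, 0, 0, 0, 0.075], [0, -0.004, 0.008, 0, 0, 0, 0.075], [0, 0, 0, 0, 0, 0, 0.075], [0, 0, 0, 0, 0, 0, 0.075]]

```text
t: 20.32
tool_pos: [0.4613, -0.2648, 0.0835]
tool_rot: [0.91, 1.365, -0.905]
contact_force: [-0.2, -0.2, -1.1]
opening: 0.0751
```

```bash
python3 -c "
from h import *
c,M,im=marks(['small_lid','spare_lid'])
p=fit('small_lid',[.456,-.253],0,.012,.0235)
goto([*p,.0],22)"
```

```text
small_lid 0.81 [ 0.45230905 -0.25991748  0.00115091] [273. 194.]
spare_lid 0.69 [ 0.62661481 -0.27531472 -0.00433251] [451. 283.]
small_lid conf 0.89 fit [ 0.45242177 -0.25675291] IoU 0.9615384615384616 box 242 304 162 224 in tool mm [83.23255434 -6.3253053  -9.95737333]
t 20.57 shift now-frame mm [ 83.2946  -6.4038 -10.0177] shift goal-frame [83.3837 -6.0255 -9.4979] turn [ 1.1803  0.2693 -0.3983] yaw 23.18 pos [ 0.4616 -0.2633  0.0834]
```

Request:
arm_command:
  plan:
    - [[0.02, -0.004, -0.006, 1.1, 0.3, -0.4, 0.075], [0.025, -0.003, -0.004, 0, 0, 0, 0.075], [0.025, 0, 0, 0, 0, 0, 0.075], [0.015, 0, 0, 0, 0, 0, 0.075], [0, 0, 0, 0, 0, 0, 0.075], [0, 0, 0, 0, 0, 0, 0.075]]

```text
t: 21.07
tool_pos: [0.4547, -0.2514, -0.0019]
tool_rot: [0.914, 1.366, -0.913]
contact_force: [0.1, 0.3, -0.0]
opening: 0.075
```

```bash
python3 -c "
from h import *
goto([.4524,-.2567,-.027],22)
p=fit('small_lid',[.4524,-.2567],0,.012,.0235)
goto([*p,-.027],22)"
```

```text
t 21.07 shift now-frame mm [25.1129 -4.2111  3.9693] shift goal-frame [25.1105 -4.0909  4.1072] turn [ 0.6102  0.2139 -0.1762] yaw 22.61 pos [ 0.4547 -0.2514 -0.0019]
small_lid conf 0.82 fit [ 0.4525 -0.2568] IoU 0.9499327454790016 box 229 318 215 303 in tool mm [-1.8863 -4.0723  4.1581]
t 21.17 shift now-frame mm [25.9798 -4.3521  3.2722] shift goal-frame [25.9792 -4.2165  3.4495] turn [ 0.5926  0.2933 -0.2223] yaw 22.59 pos [ 0.4551 -0.252  -0.001 ]
```

Both fits agree within 0.2 mm, and the size matches the 47 mm lid.

Request:
arm_command:
  plan:
    - [[0.008, -0.004, 0.003, 0.6, 0.2, -0.2, 0.075], [0.008, -0.001, 0.002, 0, 0, 0, 0.075], [0.006, 0, 0, 0, 0, 0, 0.075], [0.002, 0, 0, 0, 0, 0, 0.075], [0, 0, 0, 0, 0, 0, 0.075]]

```text
t: 21.58
tool_pos: [0.4556, -0.2617, -0.0225]
tool_rot: [0.92, 1.356, -0.922]
contact_force: [0.2, 0.7, -0.6]
opening: 0.0749
```

```bash
python3 -c "
from h import *
goto([.4525,-.2568,-.027],22)"
```

```text
t 21.58 shift now-frame mm [ 4.4169 -1.0968 -5.7728] shift goal-frame [ 4.474  -1.0722 -5.7333] turn [-0.049   0.5211 -0.2543] yaw 21.95 pos [ 0.4556 -0.2617 -0.0225]
```

Request:
arm_command:
  plan:
    - [[0.003, -0.001, -0.005, 0, 0.5, -0.2, 0.075], [0.002, 0, -0.001, 0, 0, 0, 0.075], [0, 0, 0, 0, 0, 0, 0.075], [0, 0, 0, 0, 0, 0, 0.075]]

```text
t: 21.92
tool_pos: [0.4522, -0.2562, -0.0281]
tool_rot: [0.924, 1.367, -0.922]
contact_force: [-1.0, -0.5, -0.4]
opening: 0.0752
```

```bash
python3 -c "
from h import *
goto([.4525,-.2568,-.027],22)"
```

```text
t 21.92 shift now-frame mm [-1.0687  0.0636  0.6651] shift goal-frame [-1.0683  0.0621  0.666 ] turn [-0.074  -0.0404 -0.0348] yaw 21.93 pos [ 0.4522 -0.2562 -0.0281]
```

Request:
arm_command:
  plan:
    - [[0, 0, 0, 0, 0, 0, 0.035], [0, 0, 0, 0, 0, 0, 0.035], [0, 0, 0, 0, 0, 0, 0.035], [0, 0, 0, 0, 0, 0, 0.035], [0, 0, 0, 0, 0, 0, 0.035], [0, 0, 0, 0, 0, 0, 0.035]]
  squeeze: 30

```text
t: 22.42
tool_pos: [0.4535, -0.2569, -0.0263]
tool_rot: [0.923, 1.364, -0.922]
contact_force: [0.0, -0.3, -0.0]
opening: 0.0459
```

Request:
arm_command:
  plan:
    - [[-0.02, 0, 0, 0, 0, 0, 0.035], [-0.03, 0, 0, 0, 0, 0, 0.035], [-0.03, 0, 0, 0, 0, 0, 0.035], [-0.015, 0, 0, 0, 0, 0, 0.035], [0, 0, 0, 0, 0, 0, 0.035], [0, 0, 0, 0, 0, 0, 0.035]]

```text
t: 22.92
tool_pos: [0.4508, -0.2551, 0.0692]
tool_rot: [0.924, 1.371, -0.922]
contact_force: [-0.2, -0.4, -0.6]
opening: 0.0462
```

```bash
python3 -c "
from h import *
held('small_lid',1)
goto([.590,.200,.065],22)"
```

```text
mask 228 333 225 328 0.56
origin in tool mm [array([-28.01509666,  -1.99483951,   1.49822152])]
t 23.07 shift now-frame mm [   4.148   299.786  -369.0733] shift goal-frame [   2.4333  300.2043 -368.7485] turn [-0.0666 -0.413   0.1804] yaw 21.93 pos [ 0.4498 -0.2544  0.0674]
```

```bash
cat >> h.py <<'E'
def heldfit(t,xb,r):
    "lid of bottom plane tool x=xb: fit (y,z) in the tool frame"
    c=calibration('wrist'); H=np.array(c['hand_eye']); S=np.array([[0,0,-1,0],[0,1,0,0],[1,0,0,0],[0,0,0,1.]]) # tool<-local (x=tool z,y=tool y,z=-tool x)
    M=np.linalg.inv(S)@H; get_image('wrist'); ds=cut_out('wrist',t)
    if not ds: print('none'); return
    m=ds[0]['mask']
    def f(p):
        h=hull(c,M,p[0]/1e3,p[1]/1e3,-xb+p[2]/1e3,-xb+.012+p[2]/1e3,r); return 1-(h&m).sum()/(h|m).sum()
    s=minimize(f,[0,0,0],method='Nelder-Mead',options=dict(initial_simplex=[[0,0,0],[5,0,0],[0,5,0],[0,0,5]])); print(t,'tool z,y, lift mm',s.x,'IoU',1-s.fun,c['cy'])
E
python3 -c "
from h import *
heldfit('small_lid',-.0265,.0235);heldfit('small_lid',-.0265,.0235)"
```

```text
small_lid tool z,y, lift mm [ 2.09251764 -0.93240701 -3.05383184] IoU 0.9843159702346881 205.35729182118763
small_lid tool z,y, lift mm [ 1.41128981 -0.9820868  -1.81609977] IoU 0.9865350089766607 205.35729182118763
```

Request:
arm_command:
  plan:
    - [[0, 0.023, -0.0283, 0, -0.2, 0.1, 0.035], [0, 0.023, -0.0283, 0, -0.2, 0.1, 0.035], [0, 0.023, -0.0283, 0, 0, 0, 0.035], [0, 0.023, -0.0283, 0, 0, 0, 0.035], [0, 0.023, -0.0283, 0, 0, 0, 0.035], [0, 0.023, -0.0283, 0, 0, 0, 0.035], [0, 0.023, -0.0283, 0, 0, 0, 0.035], [0, 0.023, -0.0283, 0, 0, 0, 0.035], [0, 0.023, -0.0283, 0, 0, 0, 0.035], [0, 0.023, -0.0283, 0, 0, 0, 0.035], [0, 0.023, -0.0283, 0, 0, 0, 0.035], [0, 0.023, -0.0283, 0, 0, 0, 0.035], [0, 0, 0, 0, 0, 0, 0.035], [0, 0, 0, 0, 0, 0, 0.035]]

```text
t: 24.43
tool_pos: [0.5816, 0.1824, 0.0577]
tool_rot: [0.924, 1.374, -0.933]
contact_force: [0.5, 0.0, -0.6]
opening: 0.0462
```

```bash
python3 -c "
from h import *
goto([.6154,.265,.06],22)
p=fit('small_tin',[.6154,.265],0,.024,.02)
p=fit('small_tin',[.6154,.265],0,.024,.02)
goto([*p,.06],22)
heldfit('small_lid',-.0265,.0235)"
```

```text
t 24.43 shift now-frame mm [ -2.6154  61.8061 -64.3719] shift goal-frame [ -2.3071  62.311  -63.8952] turn [-0.4298 -0.2624  0.5559] yaw 21.57 pos [0.5816 0.1824 0.0577]
small_tin conf 0.67 fit [0.6152 0.2649] IoU 0.9389204545454546 box 348 420 89 156 in tool mm [ 57.383   62.2042 -64.114 ]
small_tin conf 0.88 fit [0.6156 0.2644] IoU 0.9382075471698114 box 349 422 87 154 in tool mm [ 57.5246  62.8588 -64.7672]
t 24.63 shift now-frame mm [ -2.0533  62.4652 -66.2839] shift goal-frame [ -1.776   63.2322 -65.5608] turn [-0.6514 -0.2579  0.5234] yaw 21.35 pos [0.5815 0.1799 0.0582]
small_lid tool z,y, lift mm [ 1.7317 -0.9851 -2.241 ] IoU 0.9876863985539991 205.35729182118763
```

Request:
arm_command:
  plan:
    - [[0, 0.021, 0, 0.6, -0.2, 0.5, 0.035], [0, 0.021, 0, 0, 0, 0, 0.035], [0, 0.018, 0, 0, 0, 0, 0.035], [0, 0.002, 0, 0, 0, 0, 0.035], [0, 0, 0, 0, 0, 0, 0.035], [0, 0, 0, 0, 0, 0, 0.035], [0, 0, 0, 0, 0, 0, 0.035]]

```text
t: 25.32
tool_pos: [0.6396, 0.195, 0.0584]
tool_rot: [0.946, 1.357, -0.948]
contact_force: [0.4, 0.4, -1.1]
opening: 0.0462
```

```bash
python3 -c "
from h import *
p=fit('small_tin',[.6154,.265],0,.024,.02)
p=fit('small_tin',[.6154,.265],0,.024,.02)
goto([.6157,.2668,.03],22)"
```

```text
none
small_tin conf 0.57 fit [0.61742046 0.26509961] IoU 0.8825324180015256 box 254 318 72 139 in tool mm [ 58.37605473   3.47325815 -73.21321589]
t 25.52 shift now-frame mm [ 28.5155   2.0702 -75.1977] shift goal-frame [ 28.4773   4.4319 -75.11  ] turn [-1.8332 -0.0329  0.0866] yaw 20.17 pos [0.6397 0.1955 0.0585]
```

Request:
arm_command:
  plan:
    - [[0.008, 0.001, -0.026, -1.8, 0, 0, 0.035], [0.01, 0.002, -0.024, 0, 0, 0, 0.035], [0.01, 0.001, -0.02, 0, 0, 0, 0.035], [0.006, 0, -0.004, 0, 0, 0, 0.035], [0.004, 0, 0, 0, 0, 0, 0.035], [0, 0, 0, 0, 0, 0, 0.035], [0, 0, 0, 0, 0, 0, 0.035]]

```text
t: 26.1
tool_pos: [0.6159, 0.2662, 0.0207]
tool_rot: [0.922, 1.365, -0.922]
contact_force: [0.5, -0.2, 1.1]
opening: 0.0466
```

```bash
python3 -c "
from h import *
goto([.6161,.2667,.0],22)"
```

```text
t 26.1 shift now-frame mm [20.6887  0.3374 -0.4745] shift goal-frame [20.689   0.3558 -0.4456] turn [-0.0401  0.0793 -0.0502] yaw 21.96 pos [0.6159 0.2662 0.0207]
```

Request:
arm_command:
  plan:
    - [[0.005, 0, -0.0005, 0, 0, 0, 0.035], [0.004, 0, 0, 0, 0, 0, 0.035], [0.003, 0, 0, 0, 0, 0, 0.035], [0, 0, 0, 0, 0, 0, 0.035], [0, 0, 0, 0, 0, 0, 0.035]]

```text
t: 26.52
tool_pos: [0.6182, 0.2635, 0.0092]
tool_rot: [0.926, 1.361, -0.924]
contact_force: [-0.5, 1.3, 1.4]
opening: 0.0458
```

```bash
python3 -c "
from h import *
goto([.6161,.2667,.0],22)"
```

```text
t 26.52 shift now-frame mm [ 9.1563 -0.7838 -3.7419] shift goal-frame [ 9.1678 -0.7355 -3.7235] turn [-0.2672  0.1372 -0.1932] yaw 21.73 pos [0.6182 0.2635 0.0092]
```

Request:
arm_command:
  plan:
    - [[0.001, -0.0007, -0.0035, -0.2, 0.1, -0.2, 0.035], [0, 0, -0.0008, 0, 0, 0, 0.035], [0, 0, 0, 0, 0, 0, 0.035], [0, 0, 0, 0, 0, 0, 0.035]]

```text
t: 26.85
tool_pos: [0.6162, 0.2673, 0.0085]
tool_rot: [0.923, 1.366, -0.923]
contact_force: [-0.5, 0.2, 0.3]
opening: 0.0462
```

```bash
python3 -c "
from h import *
goto([.6161,.2667,.0],22)"
```

```text
t 26.85 shift now-frame mm [ 8.4764 -0.3578  0.5268] shift goal-frame [ 8.4762 -0.3572  0.5304] turn [-0.0835  0.028  -0.0088] yaw 21.92 pos [0.6162 0.2673 0.0085]
```

Request:
arm_command:
  plan:
    - [[0.002, 0, 0.0003, 0, 0, 0, 0.035], [0.002, 0, 0, 0, 0, 0, 0.035], [0.002, 0, 0, 0, 0, 0, 0.035], [0, 0, 0, 0, 0, 0, 0.035]]

```text
t: 27.18
tool_pos: [0.6166, 0.2674, 0.0024]
tool_rot: [0.923, 1.365, -0.922]
contact_force: [0.3, 0.1, 0.9]
opening: 0.046
```

```bash
python3 -c "
from h import *
goto([.6161,.2667,-.012],22)"
```

```text
t 27.18 shift now-frame mm [14.4122 -0.734   0.4261] shift goal-frame [14.4127 -0.7188  0.4343] turn [-0.0561  0.0352 -0.0621] yaw 21.94 pos [0.6166 0.2674 0.0024]
```

Request:
arm_command:
  plan:
    - [[0.002, -0.0006, 0.0004, 0, 0, 0, 0.035], [0.002, 0, 0, 0, 0, 0, 0.035], [0.002, 0, 0, 0, 0, 0, 0.035], [0, 0, 0, 0, 0, 0, 0.035]]

```text
t: 27.52
tool_pos: [0.6159, 0.2666, -0.0046]
tool_rot: [0.923, 1.366, -0.922]
contact_force: [-0.6, -0.5, -0.5]
opening: 0.046
```

Request:
arm_command:
  plan:
    - [[0.002, 0, 0, 0, 0, 0, 0.035], [0.002, 0, 0, 0, 0, 0, 0.035], [0.002, 0, 0, 0, 0, 0, 0.035]]

```text
t: 27.77
tool_pos: [0.6163, 0.2666, -0.0107]
tool_rot: [0.923, 1.365, -0.922]
contact_force: [-0.5, -0.2, 0.4]
opening: 0.0459
```

Request:
arm_command:
  plan:
    - [[0.002, 0, 0, 0, 0, 0, 0.035], [0.002, 0, 0, 0, 0, 0, 0.035], [0.002, 0, 0, 0, 0, 0, 0.035]]

```text
t: 28.02
tool_pos: [0.6163, 0.2667, -0.0135]
tool_rot: [0.921, 1.367, -0.924]
contact_force: [-8.1, -3.2, 13.7]
opening: 0.0462
```

Request:
arm_command:
  plan:
    - [[0.003, 0, 0, 0, 0, 0, 0.035], [0.004, 0, 0, 0, 0, 0, 0.035], [0.004, 0, 0, 0, 0, 0, 0.035]]

```text
t: 28.27
tool_pos: [0.6162, 0.2666, -0.0135]
tool_rot: [0.916, 1.37, -0.929]
contact_force: [-11.9, -5.8, 20.3]
opening: 0.0462
```

Request:
arm_command:
  plan:
    - [[-0.001, 0, 0, 0, 0, 0, 0.035], [0, 0, 0, 0, 0, 0, 0.07], [0, 0, 0, 0, 0, 0, 0.07], [0, 0, 0, 0, 0, 0, 0.07], [0, 0, 0, 0, 0, 0, 0.07], [-0.02, 0, 0, 0, 0, 0, 0.07], [-0.03, 0, 0, 0, 0, 0, 0.07], [-0.03, 0, 0, 0, 0, 0, 0.07], [-0.02, 0, 0, 0, 0, 0, 0.07], [0, -0.02, 0.025, 0, 0, 0, 0.07], [0, -0.025, 0.025, 0, 0, 0, 0.07], [0, -0.02, 0.015, 0, 0, 0, 0.07], [0, 0, 0, 0, 0, 0, 0.07], [0, 0, 0, 0, 0, 0, 0.07], [0, 0, 0, 0, 0, 0, 0.07]]

```text
t: 29.52
tool_pos: [0.578, 0.1798, 0.0878]
tool_rot: [0.912, 1.375, -0.932]
contact_force: [-0.4, -0.0, -0.6]
opening: 0.0701
```

```bash
python3 -c "
from h import *
c,M,im=marks(['wide_lid','small_lid','wide_tin','small_tin'])
fit('wide_lid',[.485,.263],.014,.026,.034); fit('small_lid',[.616,.265],.014,.026,.0235)
o=ctrl.get_obs();print(o['t'],o['tool_pos'])
c,M,s=snap('scene','s2')
for t in ['spare_lid','closed_tin','loupe']:
  for d in mark_of('scene',t)[:1]: print(t,W(M,d['at']))
v=cv2.imread('pics/last.png'); s=cv2.resize(s[150:330,180:460,::-1],(560,360))
cv2.imwrite('pics/fin.png',np.vstack([v,s])[:,:,:] if 0 else cv2.resize(np.vstack([v[:300],s]),None,fx=.9,fy=.9))"
```

```text
wide_lid 0.76 [0.49216381 0.26198058 0.01364776] [211.  52.]
small_lid 0.97 [0.61855876 0.26518066 0.01447635] [382. 121.]
wide_lid conf 0.7 fit [0.48591469 0.26348045] IoU 0.9713857035687493 box 146 252 0 101 in tool mm [  74.63459237  -53.26237347 -111.81583272]
small_lid conf 0.71 fit [0.61629304 0.26595462] IoU 0.9568362109192721 box 347 419 83 154 in tool mm [ 73.08742762  68.51590714 -65.09036635]
29.9667 [0.57823205 0.18009879 0.08813256]
spare_lid [ 0.48571261 -0.47781158 -0.00061628]
closed_tin [ 0.44592326 -0.09410327 -0.0028157 ]
loupe [ 0.65196651 -0.12258636  0.00196368]
```

View pics/fin.png

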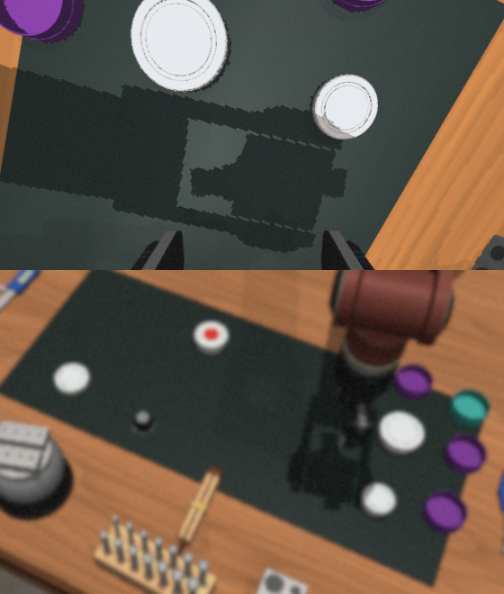

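Both lids sit on their tins, and the spare lid is still at scene pixel (220,210) as at the start. The network's other spare-lid report is a false detection. Handing in.

```bash
python3 -c "
from station import *
print(finish_job())"
```

```text
the job is handed in; nothing more can be done
None
```

The signet ring is in the felt-lined wide tin, and both tins are closed with their own lids. I handed the job in at about 30 s of the 69 s allowed; the station gives no verdict.

**What went wrong on the way:** The first grasp of the ring missed. The fingertips were about 28 mm short of the stated TCP, and more with the jaws open. I corrected for this from the wrist images, and everything after that held on the first try.

**Last checks:**
- **Ring:** seen lying flat on the felt before the lid went on.
- **Lid heights:** the network put the wide lid's origin at 13.6 mm and the small lid's at 14.5 mm, against 14 mm when home. Both lids had stopped against firm resistance when pushed down (about 31 N and 20 N upward).
- **Lid shape fits:** outlines drawn for home, level lids matched the images well (overlap 0.97 and 0.96). I made no separate tilt measurement.
- **Bystanders:** the closed tin and loupe measured where they started. I did not measure the pliers, caliper, ring clamp or hammer at the end.

**What disagreed:**
- **Spare lid:** the network reported it at (0.486, -0.478), which I took as a false detection. The final picture shows it at the same pixel as at the start, (220,210).
- **Wide lid:** the network's x for it was about 6 mm off the outline fit. I trusted the fit.
- **Centring:** once the lids were on I could not see either tin under its lid. How well each lid is centred rests on it having gone fully down over the rim.

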